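Press the red-capped roll spindle into its stand

TASK

Set up the tape-roll stand: take the red-capped spindle out of its wooden block, feel for the plain blind bore in the top of the aluminium socket block on the stand, and press the spindle straight in until its collar sits flush on the block, then let go of it. Come down slowly and be gentle: never push on the stand with more than about 60 N, even for a moment. Leave the black-capped spindle, the brown tape roll and the clip tin where they are.

Things in the scene. Friction and masses are not known exactly. Their poses are not given: they have to be found in the camera images.
- spindle_red: Steel spindle with the red cap, 80 mm tall, about 0.2 kg. Origin: centre of the foot's underside, z up. From the foot up: round shank 20 mm diameter to z = 26 mm (edge broken by only 0.8 mm), collar 36 mm diameter to z = 31 mm, then a square grip 22 x 22 mm (sides along x and y) to z = 80 mm, the top 8 mm red. It stands in the pocket of its wooden block, foot 6 mm above the bench.
- spindle_black: The other spindle: the same but with a black cap and a 16 mm shank. It stands in a like wooden block at least 85 mm from the first one. Not to be moved. Origin: centre of the foot's underside.
- stand: The fixed roll stand: dark steel base plate 130 x 130 x 10 mm with an aluminium socket block 60 x 60 mm on it, whose flat top is 52 mm above the bench. In the middle of the block's top: a vertical bore, 22 mm diameter, sharp-edged, blind, 34.5 mm deep. Origin: centre of the base plate's underside, axes along its sides. A tall tape machine stands to its right: pass over it above 0.4 m.
- stand_top (a point): Point on the base plate's centre line at the level of the socket block's top, axes as the stand. The socket block is clamped on a cross slide that is not measured: its bore lies anywhere up to 4 mm from this point along x and up to 4 mm along y, and stays there under load. With the spindle seated its foot is 26 mm below this level. Touch it slower than 15 mm/s: faster gives a force spike.
- kraft_roll: Roll of brown tape standing flat, 70 mm diameter, 48 mm high; origin: centre of its underside. A bystander.
- clip_tin: Shallow open round tin of wire clips, 65 mm diameter, 28 mm high; origin: centre of its underside. A bystander.
- red_grip (a point): Point on the red-capped spindle's axis in its square grip, 58 mm above the foot: where to take it. Axes as the spindle.
- block_red: Wooden block 60 x 60 x 32 mm, fixed to the bench, with a round pocket (2 mm play all round the shank) in which the red-capped spindle stands, its collar on the block's top; lifted straight up by 30 mm it is clear. Origin: centre of the block's underside.
- bore_plunger (a point): Point on the same centre line 14 mm below the block's top, at the level of the stiff rubber-faced plunger inside the bore. The plunger takes about 10 N to push down and stays where it is pushed; the shank must drive it 12 mm down before the collar seats, so the spindle's weight alone does not seat it.
Mind the look-alikes: they are no part of the job. What is shaped like the spindle_red but purple is not meant.

How it is judged:
On the way:
1. the red-capped spindle is lifted clear of its wooden block (height (world z) of spindle_red above 0.04 m), for 0.1 s.
At the end, for the whole second after the job is handed in: The red-capped spindle stands upright (within 0.06 rad) in the stand's bore, within 10 mm of the stand's centre line, its collar seated on the socket block (foot at least 24 mm below the block's top), released and at rest (z of spindle_red in the frame of stand_top below -0.024 m and horizontal distance between spindle_red and stand_top below 0.01 m and angle between spindle_red's own z axis and vertical below 0.06 rad and linear speed of spindle_red below 0.01 m/s and contact force between spindle_red and the fingers below 0.1 N); the robot touches nothing.
It fails at once if the spindle or the robot pushes on the stand with more than 60 N (contact force between any of spindle_red, the arm, the fingers and stand above 60 N).
It fails at once if the black-capped spindle is moved more than 15 mm (distance of spindle_black from where it was at the start of the episode above 0.015 m).
It fails at once if the brown tape roll or the clip tin is moved more than 20 mm (distance of any of kraft_roll, clip_tin from where it was at the start of the episode above 0.02 m).
It also fails if it takes over 72 s, if anything falls off the work surface, if the arm or the gripper's body presses on something with over 40 N, if the wrist force passes 120 N, or if a joint passes its speed limit or range.

ROBOT

A 6-joint arm with a two-finger parallel gripper is mounted at the origin on a cart in front of the work surface, level with it; the furniture and walls round the work are solid. World frame = base frame: x ahead of the robot, y to its left, z up, the work surface at z = 0. Lengths are in m, angles in rad, forces in N, time in s.
With the tool pointing down it reaches from about 0.3 to 0.775 m from the base axis. Payload 14.6 kg.
Tool frame: the origin (TCP) lies at the very end of the fingers, on their centre line; the grasp point (between the pads) lies 19 mm behind it; z points along the fingers, y is the line along which they close (so a half turn about z gives the same grasp; the last joint's range is limited). The gripper opens to 94 mm and grips with 3 to 60 N. Pads are 16 mm wide; open, the fingers measure 119 mm over their backs; the gripper's body (75 mm by 177 mm) begins 78 mm behind the grasp point.
Start: joints at [-1.272, 0.3, 1.521, -0, 1.321, -0.067], TCP at [0.197, -0.514, 0.205] pointing down, gripper open.
Joint ranges: [-3.03, 3.03], [-0.79, 2.21], [0.23, 2.52], [-1.04, 4.18], [0, 3.07], [-2.55, 2.55]. Speed limits (rad/s): [2.22, 2.22, 2.57, 3.14, 3.14, 3.14].

INTERFACE

Orientations are given as a rotation vector (axis times angle).
In Python, from bench import env, cams gives the robot as it stands. The module is installed in compiled form; this text tells all that it offers.
- The arm moves only by the shell command python3 -m pendant 'ROWS' [OPENING] [FORCE]. ROWS is JSON, a list of rows, each a list of 6 numbers: the shift along the world's x, y, z in cm, then the turn, a rotation vector about the world's x, y, z in degrees. In form: [[dx, dy, dz, wx, wy, wz], ...]. A call has 1 to 8 rows; each row shifts and turns the commanded pose from where the row before left it; what a row does not reach is not made up. A row lasts 1/12 s, in which the tool goes at most 41.7 mm and 7.16 degrees, less where a joint would pass 70% of its speed; a pose out of reach is approached as far as the arm can. A call with a gripper value outside its range is refused whole. OPENING is the gripper command: -1 is fully open, 1 is shut, values between are in proportion, set as the call begins (- or left out, the last holds). The fingers move at their own pace and stop on an object; FORCE is the grip in N (left out, the last holds). Time passes only in rows, so rows that do not move let the fingers close. It gives the time, the measured TCP pose, the force, the opening and the grip force at its end, in the units of the state.
- env.sense(): the state, without advancing time (a new reading comes with each control period).
- cams.grab_frame(name): name is "scene" or "top" or "wrist"; returns the picture (480x640x3 uint8, red, green, blue); there is no depth.
- cams.camera_params(name): a dict with "intrinsics" (3x3 intrinsics, pixels), "distortion" ([k1, k2, p1, p2, k3] as OpenCV has them; the pictures are not rectified), "origin" and "attitude" of the camera in the world. Camera axes: x right, y down, z forward; pixel columns grow to the right and rows downward; lengths in m; the calibration is good to about 2 mm. A picture is of the moment at which its call begins: read the wrist's pose just before it. camera_params takes no time and is no camera call; for the wrist camera it gives the pose at the moment of the call.
- env.finish_job(): hands the job in; it is judged then, once.
The state is a dict: "t": time; "joint_positions": joint angles; "joint_vel": joint speeds; "effort": joint torques, N m; "tool_pos": TCP position; "orientation": TCP orientation; "force": force on the tool from outside, world axes, zero at the start; "moment": the same for the moment, N m; "width": finger opening in m; "gripper_force": force on a finger pad.
Only numpy, scipy, OpenCV 4.12 (cv2) and the standard library are available. Lean on these libraries where they do the work, as an engineer would, in place of code of your own. Each camera call takes 0.05 s, during which the arm holds its last target. There are 200 camera calls.

## Working session

There is one attempt and no reset: what is moved stays moved. The work goes in short steps, Python scripts to look and compute and a shell command to move; the robot and the scene stay as the last step left them, time stands still between calls to the robot, and variables do not carry over. Pictures are saved under pics/ and viewed, at most 10 in all, crops included, and the job is handed in when it is done.

```bash
mkdir -p pics
cat > h.py <<'E'
from bench import env,cams
import numpy as np,cv2
from scipy.spatial.transform import Rotation as R
def save(n,f):
    im=cams.grab_frame(n); cv2.imwrite(f'pics/{f}.png',im[:,:,::-1]); return im
def att(p):
    a=np.array(p['attitude'],float)
    return a if a.shape==(3,3) else R.from_rotvec(a).as_matrix()
def ray(p,uv,z):
    q=cv2.undistortPoints(np.array(uv,float).reshape(-1,1,2),np.array(p['intrinsics']),np.array(p['distortion'],float)).reshape(-1,2)
    d=np.c_[q,np.ones(len(q))]@att(p).T; o=np.array(p['origin'])
    return o+d*((z-o[2])/d[:,2])[:,None]
def proj(p,X):
    A=att(p); r=cv2.Rodrigues(A.T)[0]; t=-A.T@np.array(p['origin'])
    return cv2.projectPoints(np.array(X,float).reshape(-1,1,3),r,t,np.array(p['intrinsics']),np.array(p['distortion'],float))[0].reshape(-1,2)
E
python3 - <<'E'
from h import *
for n in('scene','top'): save(n,n+'0'); print(cams.camera_params(n))
print(env.sense())
E
```

```text
{'intrinsics': array([[603.35532471,   0.        , 315.56091539],
       [  0.        , 603.35532471, 245.64842353],
       [  0.        ,   0.        ,   1.        ]]), 'distortion': array([-0.04334592,  0.        ,  0.        ,  0.        ,  0.        ]), 'origin': array([-0.39856605,  0.85641522,  0.8101874 ]), 'attitude': array([-1.28674503,  2.07391165, -1.06411419])}
{'intrinsics': array([[510.02711854,   0.        , 319.20493391],
       [  0.        , 510.02711854, 244.69975641],
       [  0.        ,   0.        ,   1.        ]]), 'distortion': array([-0.03459368,  0.        ,  0.        ,  0.        ,  0.        ]), 'origin': array([0.46100716, 0.39274821, 1.28950861]), 'attitude': array([-2.17158727,  2.22528403, -0.06431283])}
{'t': 0.1, 'joint_positions': array([-1.27161265e+00,  3.00403808e-01,  1.52150033e+00,  1.46642350e-05,
        1.32070903e+00, -6.66183686e-02]), 'joint_vel': array([-0.0011737 , -0.00165789, -0.00203913, -0.00063244,  0.0002159 ,
       -0.00126553]), 'effort': array([ 1.28543197e-04, -5.32647979e+01, -3.53281689e+01,  7.08647934e-02,
        2.35029700e-02, -7.48771549e-05]), 'tool_pos': array([ 0.19665751, -0.51339317,  0.2049574 ]), 'orientation': array([-3.08819417e+00, -5.71211919e-01,  1.63765438e-04]), 'force': array([ 0.47594945, -0.29558256,  0.11788481]), 'moment': array([-0.00302208, -0.00189914, -0.00844316]), 'gripper_force': 0.0, 'width': 0.09393435759565032}
```

View pics/top0.png

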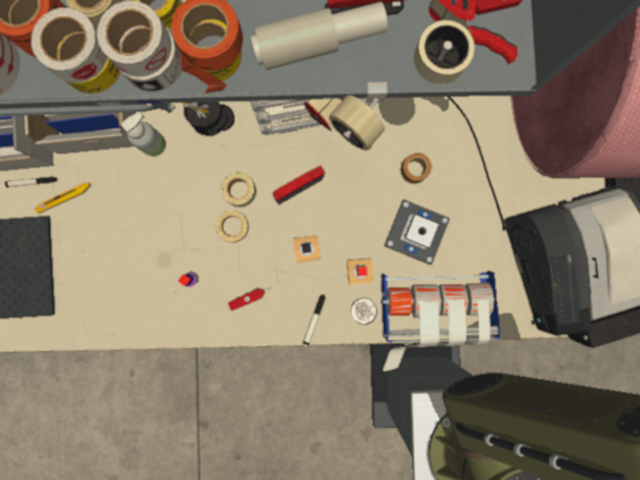

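View pics/scene0.png

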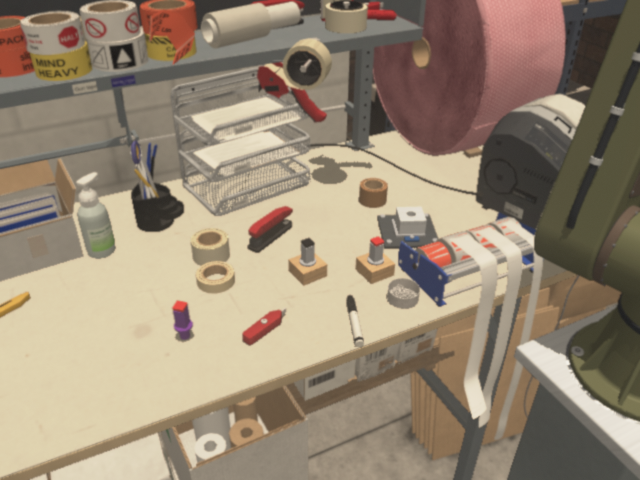

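The top view shows the candidates for the red-capped spindle:
- Red square cap in a wooden block at top (361,270), scene (376,243).
- Black cap in a block at (307,248).
- Purple-bodied look-alike with a red top at (188,279).
- Other red items: stapler (300,184) and knife (246,299).

The stand is at (418,232), the kraft roll at (416,167) and the tin at (363,311). I choose (361,270) because it is steel, red-capped and in a wooden block. Next I'll measure it and check it in one close crop.

Run:
```python
from h import *
im=cv2.imread('pics/top0.png'); sc=cv2.imread('pics/scene0.png')
a=cv2.resize(im[180:330,330:480],(600,600),interpolation=cv2.INTER_CUBIC)[:, :]
b=cv2.resize(sc[220:295,355:405],(200,300),interpolation=cv2.INTER_CUBIC)
c=np.zeros((600,800,3),np.uint8); c[:,:600]=a; c[:300,600:]=b; cv2.imwrite('pics/crop1.png',c)
p=cams.camera_params('top'); ps=cams.camera_params('scene')
def red(i,x0,x1,y0,y1):
    h=cv2.cvtColor(i,cv2.COLOR_BGR2HSV); m=(((h[...,0]<8)|(h[...,0]>172))&(h[...,1]>150)&(h[...,2]>90)).astype(np.uint8)
    k=np.zeros_like(m);k[y0:y1,x0:x1]=m[y0:y1,x0:x1];return k
m=red(im,345,380,255,290); ys,xs=np.nonzero(m); print('red px',xs.mean(),ys.mean(),len(xs),cv2.minAreaRect(np.c_[xs,ys].astype(np.float32)))
print('red',ray(p,[[xs.mean(),ys.mean()]],.086))
m=red(sc,360,395,225,270); ys,xs=np.nonzero(m); print('scene red',xs.mean(),ys.mean(),len(xs),ray(ps,[[xs.mean(),ys.mean()]],.083))
# wooden block: orange-ish
h=cv2.cvtColor(im,cv2.COLOR_BGR2HSV); print(h[262,352],h[300,400],h[205,400],h[222,410])
g=im.astype(int).max(2)
# base plate: dark
roi=np.zeros(g.shape,np.uint8); roi[190:272,375:460]=((g<130)[190:272,375:460])
c,_=cv2.findContours(roi,0,2); c=max(c,key=cv2.contourArea); r=cv2.minAreaRect(c); bx=cv2.boxPoints(r)
w=ray(p,bx,.010); print('plate',r,w.round(4),w.mean(0),np.linalg.norm(np.diff(w,axis=0),axis=1),np.degrees(np.arctan2(*(w[1]-w[0])[[1,0]])))
```

```text
red px 361.8666666666667 270.70666666666665 75 ((361.5, 271.0), (8.0, 9.0), 90.0)
red [[0.45923377 0.28462343 0.086     ]]
scene red 377.0769230769231 240.66153846153847 65 [[0.45890593 0.28063991 0.083     ]]
[ 17 139 215] [  7 170 220] [ 22  51 126] [ 23  18 115]
plate ((416.4739990234375, 231.8331756591797), (51.07147216796875, 50.40557098388672), 22.109447479248047) [[0.5209 0.2219 0.01  ]
 [0.6379 0.1702 0.01  ]
 [0.5864 0.0518 0.01  ]
 [0.4696 0.1042 0.01  ]] [0.55370091 0.1370215  0.01      ] [0.12799606 0.12913909 0.12797626] -23.870012628142586
```

View pics/crop1.png

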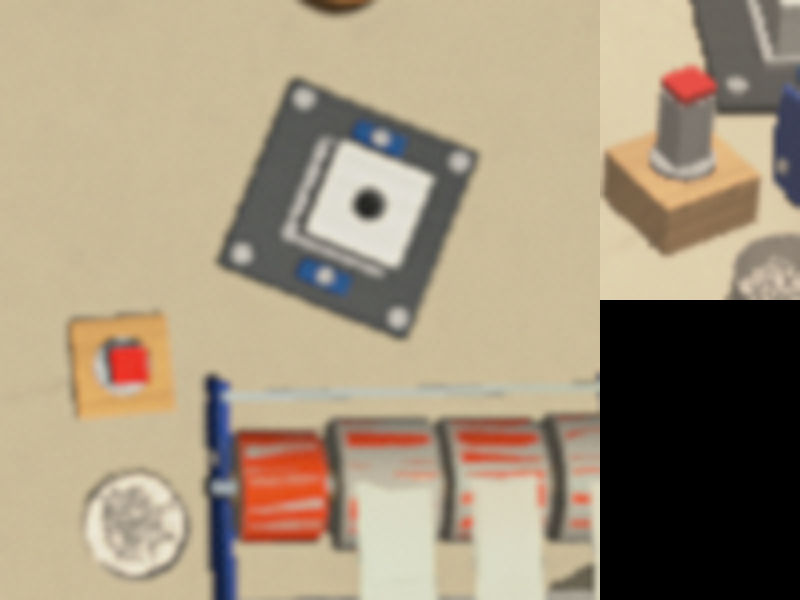

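The crop confirms it: red cap on a steel grip in a wooden block at crop (128,365), which is full (361.5,271). The bore is at crop (369,203). I'll work out the yaw and the bore, and raise the arm first.

```bash
python3 - <<'E'
from h import *
p=cams.camera_params('top')
f=lambda c:(np.array(c)+.5)/4-.5+[330,180]
b=ray(p,f([[70,320],[163,312],[173,407],[78,415]]),.032); print('block',b.round(4),b.mean(0))
for i in range(4):
    d=b[(i+1)%4]-b[i]; print(np.linalg.norm(d).round(4),np.degrees(np.arctan2(d[1],d[0])).round(1))
print('bore',ray(p,f([[369,204]]),.052)); t=ray(p,f([[341,137],[435,178],[400,268],[305,230]]),.052);print('blocktop',t.mean(0))
T=R.from_rotvec(env.sense()['orientation']).as_matrix(); print('tool y ang',np.degrees(np.arctan2(T[1,1],T[0,1])))
p=cams.camera_params('wrist'); o=np.array(env.sense()['tool_pos']); print('cam in tool',T.T@(p['origin']-o),(T.T@att(p)).round(3),p['intrinsics'][0,0])
E
python3 -m pendant '[[0,0,4,0,0,0],[0,0,4,0,0,0],[0,0,4,0,0,0],[0,0,4,0,0,0],[0,0,4,0,0,0],[0,0,4,0,0,0],[0,0,2,0,0,0]]'
```

```text
block [[0.4873 0.3154 0.032 ]
 [0.4909 0.2578 0.032 ]
 [0.4322 0.2534 0.032 ]
 [0.4288 0.312  0.032 ]] [0.45981515 0.2846571  0.032     ]
0.0576 -86.5
0.0588 -175.7
0.0587 93.4
0.0586 3.3
bore [[0.55313125 0.13219599 0.052     ]]
blocktop [0.5536119  0.13138868 0.052     ]
tool y ang -69.04129279890097
cam in tool [ 0.07431367  0.00058671 -0.17908141] [[ 0.001 -0.966 -0.258]
 [ 1.     0.001  0.001]
 [-0.    -0.258  0.966]] 389.2095284756229
t: 0.68
tool_pos: [0.1966, -0.5132, 0.4701]
orientation: [3.084, 0.571, 0.001]
force: [-0.6, -0.5, -0.0]
width: 0.0939
gripper_force: 0.0
```

```bash
python3 -m pendant '[[2.2,3,0,0,0,3],[2.2,3,0,0,0,3],[2.2,3,0,0,0,3],[2.2,3,0,0,0,3],[2.2,3,0,0,0,3],[2.2,3,0,0,0,3],[2.2,3,0,0,0,3],[2.2,3,0,0,0,3]]'
python3 -m pendant '[[1.6,3.5,0,0,0,3],[1.6,3.5,0,0,0,3],[1.6,3.5,0,0,0,3],[1.6,3.5,0,0,0,3],[1.6,3.5,0,0,0,3],[1.6,3.5,0,0,0,3],[1.6,3.5,0,0,0,3],[1.6,3.5,0,0,0,3]]'
python3 -m pendant '[[-0.5,3.5,0,0,0,3],[-0.5,3.5,0,0,0,3],[-0.5,3.5,0,0,0,3],[-0.5,3.5,0,0,0,3],[-0.5,3.5,0,0,0,3],[-0.5,3.5,0,0,0,3],[-0.5,3.5,0,0,0,3],[-0.5,3.5,0,0,0,4]]'
python3 -m pendant '[[0,0,-4,0,0,0],[0,0,-4,0,0,0],[0,0,-4,0,0,0],[0,0,-4,0,0,0],[0,0,-4,0,0,0],[0,0,-4,0,0,0],[0,0,0,0,0,0],[0,0,0,0,0,0]]'
python3 - <<'E'
from h import *
p=cams.camera_params('wrist'); im=save('wrist','w1')
s=env.sense(); T=R.from_rotvec(s['orientation']).as_matrix(); print('tool',s['tool_pos'],s['joint_positions'].round(2),'yang',np.degrees(np.arctan2(T[1,1],T[0,1])),'z',T[:,2])
b=cv2.cvtColor(im,cv2.COLOR_RGB2HSV); m=(((b[...,0]<8)|(b[...,0]>172))&(b[...,1]>150)&(b[...,2]>60)).astype(np.uint8)
for c in cv2.findContours(m,0,2)[0]:
    if cv2.contourArea(c)>150:
        M=cv2.moments(c);u=[M['m10']/M['m00'],M['m01']/M['m00']];print(u,cv2.contourArea(c),ray(p,[u],.086))
print('exp',proj(p,[[.46,.2845,.086],[.5535,.132,.052]]))
E
```

```text
t: 1.35
tool_pos: [0.3734, -0.2719, 0.4653]
orientation: [-2.901, -1.205, 0.0]
force: [-0.4, -0.7, -0.3]
width: 0.0937
gripper_force: 0.0
t: 2.02
tool_pos: [0.5011, 0.0084, 0.4653]
orientation: [-2.587, -1.782, 0.0]
force: [-0.1, 0.0, -0.2]
width: 0.0939
gripper_force: 0.0
t: 2.68
tool_pos: [0.4601, 0.2881, 0.4653]
orientation: [-2.141, -2.299, 0.001]
force: [0.7, -0.8, 1.1]
width: 0.0939
gripper_force: 0.0
t: 3.35
tool_pos: [0.4604, 0.2862, 0.2252]
orientation: [-2.143, -2.296, 0.004]
force: [0.8, -0.8, 0.7]
width: 0.0943
gripper_force: 0.0
tool [0.46122461 0.28667127 0.22734206] [ 0.49  0.27  1.51 -0.    1.36  0.42] yang 3.960704978040213 z [ 1.03036144e-03  5.44523337e-04 -9.99999321e-01]
[253.06286043829294, 434.14359861591697] 289.0 [[0.41039017 0.0711745  0.086     ]]
[242.3625088090204, 319.6095137420719] 2365.0 [[0.39778749 0.1949467  0.086     ]]
[315.9229005445686, 229.26282602464886] 581.5 [[0.4580509  0.28297057 0.086     ]]
[583.5481810527538, 69.51447318758528] 5740.5 [[0.65413432 0.42328755 0.086     ]]
exp [[318.36139408 227.65706503]
 [398.33814068 369.44786304]]
```

View pics/w1.png

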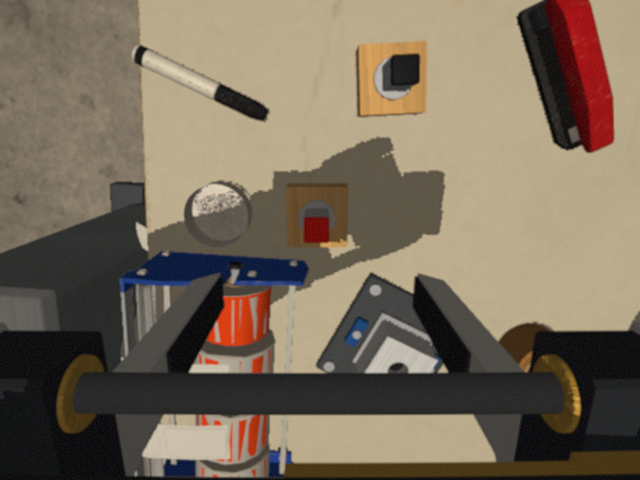

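The wrist view shows the red cap at (316,229) in its block, with edges parallel to the tool, the black spindle at (404,70), the tin at (217,212) and the bore near (398,368). All three measurements of the spindle agree at (0.459, 0.2845), so I'll go down and grip.

```bash
python3 -m pendant '[[-0.15,-0.15,-2.5,0,0,0],[0,0,-2.5,0,0,0],[0,0,-2.5,0,0,0],[0,0,-2.5,0,0,0],[0,0,-2.5,0,0,0],[0,0,-2.5,0,0,0],[0,0,-1.5,0,0,0],[0,0,0,0,0,0]]' 
python3 -m pendant '[[0,0,-0.8,0,0,0],[0,0,-0.75,0,0,0],[0,0,0,0,0,0],[0,0,0,0,0,0]]'
python3 -m pendant '[[0,0,0,0,0,0],[0,0,0,0,0,0],[0,0,0,0,0,0],[0,0,0,0,0,0],[0,0,0,0,0,0],[0,0,0,0,0,0],[0,0,0,0,0,0],[0,0,0,0,0,0]]' 1 50
```

```text
t: 4.07
tool_pos: [0.4597, 0.2851, 0.0603]
orientation: [-2.143, -2.297, 0.001]
force: [-0.1, -0.5, -0.3]
width: 0.094
gripper_force: 0.0
t: 4.4
tool_pos: [0.4596, 0.2851, 0.0457]
orientation: [2.143, 2.297, 0.001]
force: [0.4, 0.1, 1.3]
width: 0.094
gripper_force: 0.0
t: 5.07
tool_pos: [0.4592, 0.2849, 0.0449]
orientation: [-2.143, -2.297, 0.0]
force: [-0.1, -0.0, -0.6]
width: 0.044
gripper_force: 0.0
```

```bash
python3 -m pendant '[[0,0,0,0,0,0],[0,0,0,0,0,0],[0,0,0,0,0,0],[0,0,0,0,0,0],[0,0,0,0,0,0],[0,0,0,0,0,0],[0,0,0,0,0,0],[0,0,0,0,0,0]]'
```

```text
t: 5.73
tool_pos: [0.4592, 0.2849, 0.0449]
orientation: [-2.143, -2.297, 0.0]
force: [-0.6, -0.3, -0.1]
width: 0.0215
gripper_force: 50.0
```

```bash
python3 -m pendant '[[0,0,0.5,0,0,0],[0,0,1,0,0,0],[0,0,2,0,0,0],[0,0,2.5,0,0,0],[0,0,3,0,0,0],[0,0,3,0,0,0],[0,0,3,0,0,0],[0,0,3,0,0,0]]'
python3 -m pendant '[[1.6,-2.5,2,0,0,0],[1.6,-2.5,2,0,0,0],[1.6,-2.5,0,0,0,0],[1.6,-2.5,0,0,0,0],[1.6,-2.5,0,0,0,0],[1.4,-2.6,0,0,0,0],[0,0,0,0,0,0],[0,0,0,0,0,0]]'
python3 -m pendant '[[0,0,0,0,0,0],[0,0,0,0,0,0],[0,0,0,0,0,0],[0,0,0,0,0,0]]'
python3 - <<'E'
from h import *
p=cams.camera_params('wrist'); im=save('wrist','w2')
s=env.sense(); T=R.from_rotvec(s['orientation']).as_matrix(); print('tool',s['tool_pos'],T[:,2],s['width'],s['force'])
u=proj(p,[[.5535,.132,.052],s['tool_pos']]); print(u)
E
```

```text
t: 6.4
tool_pos: [0.4589, 0.2847, 0.2275]
orientation: [2.143, 2.297, 0.001]
force: [0.0, -0.0, -0.3]
width: 0.022
gripper_force: 50.0
t: 7.07
tool_pos: [0.5534, 0.1328, 0.2655]
orientation: [2.146, 2.294, 0.0]
force: [0.3, 1.0, -1.0]
width: 0.0219
gripper_force: 50.0
t: 7.4
tool_pos: [0.5529, 0.1347, 0.2652]
orientation: [2.142, 2.298, 0.0]
force: [0.8, -0.3, -0.9]
width: 0.0214
gripper_force: 50.0
tool [0.55296644 0.13452475 0.26513181] [ 1.84244013e-04  4.97233072e-05 -9.99999982e-01] 0.02187105564091881 [-0.37154642 -0.57486125 -1.02459745]
[[318.77793963 212.07185162]
 [318.93039762 290.11925197]]
```

View pics/w2.png

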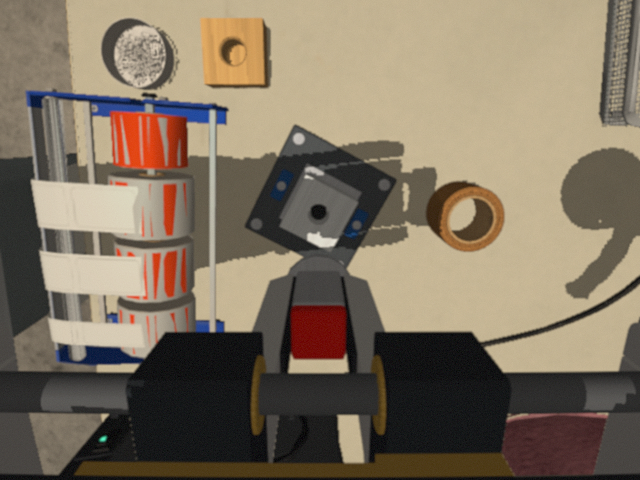

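The spindle is held upright, with its cap at (318,333). The bore is visible at (318.5,212), where the projection put it. Next I'll measure the cap-to-bore offset with the same camera.

Run:
```python
from h import *
p=cams.camera_params('wrist'); s=env.sense(); t=s['tool_pos']
im=cv2.imread('pics/w2.png'); g=cv2.cvtColor(im,cv2.COLOR_BGR2GRAY)
r=g[195:230,302:336]; print(r[17].tolist()); print(r[:,16].tolist())
m=(r<55).astype(np.uint8); c=max(cv2.findContours(m,0,2)[0],key=cv2.contourArea); e=cv2.fitEllipse(c); u=np.array(e[0])+[302,195]; print('bore',u,e[1],cv2.contourArea(c))
b=ray(p,[u],.052)[0]; print('bore w',b)
h=cv2.cvtColor(im,cv2.COLOR_BGR2HSV); m=(((h[...,0]<8)|(h[...,0]>172))&(h[...,1]>150)&(h[...,2]>60)).astype(np.uint8); m[:290]=0;m[:,:270]=0;m[:,370:]=0
c=max(cv2.findContours(m,0,2)[0],key=cv2.contourArea); q=cv2.boundingRect(c); print('cap',q)
q=np.array([[q[0],q[1]],[q[0]+q[2]-1,q[1]],[q[0]+q[2]-1,q[1]+q[3]-1],[q[0],q[1]+q[3]-1]]); w=ray(p,q,t[2]+.041); print(w, 'capc',w.mean(0),'tcp',t)
print('delta bore-cap cm',(b-w.mean(0))*100)
```

```text
[102, 102, 103, 101, 101, 99, 87, 76, 60, 37, 20, 10, 18, 20, 17, 18, 14, 17, 19, 18, 14, 21, 14, 27, 54, 75, 84, 94, 102, 104, 105, 104, 106, 103]
[104, 102, 105, 104, 105, 104, 107, 105, 93, 62, 31, 14, 20, 18, 20, 8, 20, 14, 23, 18, 19, 18, 16, 20, 45, 72, 78, 82, 81, 88, 99, 98, 100, 101, 99]
bore [317.94881248 211.6960907 ] (14.520282745361328, 15.62623119354248) 168.5
bore w [0.55267193 0.13220869 0.052     ]
cap (291, 306, 56, 53)
[[0.54144854 0.14405921 0.30613181]
 [0.56259355 0.14555814 0.30613181]
 [0.56463525 0.1229637  0.30613181]
 [0.54263163 0.12140447 0.30613181]] capc [0.55282725 0.13349638 0.30613181] tcp [0.55296644 0.13452475 0.26513181]
delta bore-cap cm [-1.55314333e-02 -1.28768735e-01 -2.54131815e+01]
```

Run:
```python
from h import *
p=cams.camera_params('wrist'); s=env.sense()
im=cv2.imread('pics/w2.png'); g=cv2.GaussianBlur(cv2.cvtColor(im,cv2.COLOR_BGR2GRAY),(3,3),0)[195:235,297:341]
for th in(80,86,90,94):
    m=(g<th).astype(np.uint8); c=[c for c in cv2.findContours(m,0,2)[0] if cv2.pointPolygonTest(c,(21,17),False)>0][0]; e=cv2.fitEllipse(c); u=np.array(e[0])+[297,195]
    print(th,u,np.round(e[1],1),cv2.boundingRect(c),ray(p,[u],.052)[0])
c=np.array([.5527,.130,.052]);a=np.linspace(0,6.28,60); q=proj(p,c+.011*np.c_[np.cos(a),np.sin(a),0*a]); print('exp22mm',q.min(0),q.max(0))
cv2.imwrite('pics/bore.png',cv2.resize(im[190:240,290:350],(720,600),interpolation=cv2.INTER_NEAREST))
```

```text
80 [318.13175964 212.68029213] [18.  18.5] (12, 9, 19, 18) [0.5529315  0.13119894 0.052     ]
86 [318.15159035 213.24155045] [19.3 20.1] (11, 9, 21, 20) [0.55299326 0.13061639 0.052     ]
90 [318.13208199 213.59038162] [19.9 20.7] (11, 8, 21, 22) [0.55299909 0.1302518  0.052     ]
94 [318.15987778 213.64686203] [20.6 21.6] (11, 8, 22, 22) [0.55303171 0.130195   0.052     ]
exp22mm [307.1010956  203.21386634] [328.54291546 224.270318  ]
```

View pics/bore.png

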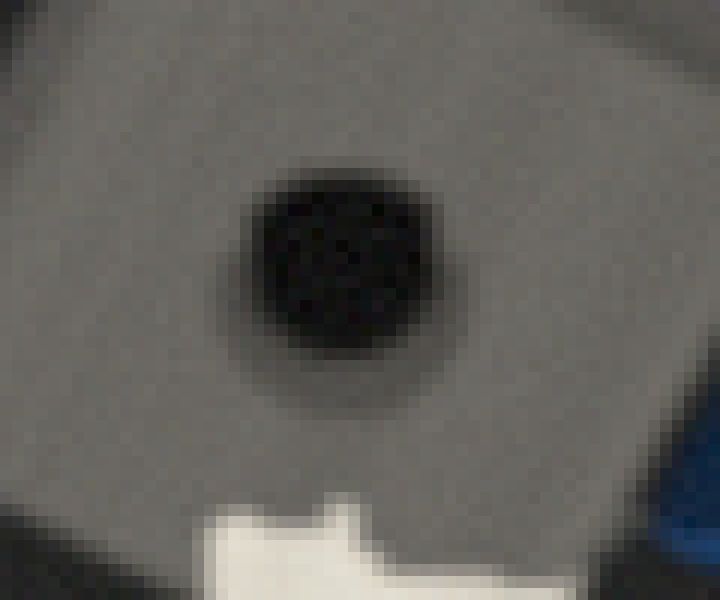

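The crop shows the full rim: a dark plunger circle plus the lit far wall, with rim centre near (318.3,213.6). That gives a bore at (0.5530, 0.1302), and the cap-to-bore shift is dy ≈ -0.33 cm. I'll move there and descend to about 12 mm above.

```bash
python3 -m pendant '[[0.02,-0.33,-2,0,0,0],[0,0,-3,0,0,0],[0,0,-3,0,0,0],[0,0,-3,0,0,0],[0,0,-2.5,0,0,0],[0,0,-1.5,0,0,0],[0,0,-0.5,0,0,0],[0,0,0,0,0,0]]'
python3 -m pendant '[[0,0,0,0,0,0],[0,0,0,0,0,0],[0,0,0,0,0,0],[0,0,-0.08,0,0,0],[0,0,-0.08,0,0,0],[0,0,-0.08,0,0,0],[0,0,-0.08,0,0,0],[0,0,-0.08,0,0,0]]'
python3 -m pendant '[[0,0,-0.08,0,0,0],[0,0,-0.08,0,0,0],[0,0,-0.08,0,0,0],[0,0,-0.08,0,0,0],[0,0,-0.08,0,0,0],[0,0,-0.08,0,0,0],[0,0,-0.08,0,0,0],[0,0,0,0,0,0]]'
```

```text
t: 8.12
tool_pos: [0.553, 0.1308, 0.1091]
orientation: [-2.142, -2.296, 0.002]
force: [-0.3, -0.2, -1.0]
width: 0.0217
gripper_force: 50.0
t: 8.78
tool_pos: [0.5534, 0.1306, 0.1059]
orientation: [-2.143, -2.297, 0.0]
force: [0.2, -0.3, -1.4]
width: 0.0215
gripper_force: 50.0
t: 9.45
tool_pos: [0.5533, 0.1306, 0.1001]
orientation: [-2.143, -2.297, 0.0]
force: [-0.0, -0.7, -1.5]
width: 0.0219
gripper_force: 50.0
```

```bash
python3 -m pendant '[[0,0,-0.08,0,0,0],[0,0,-0.08,0,0,0],[0,0,-0.08,0,0,0],[0,0,-0.08,0,0,0],[0,0,-0.08,0,0,0],[0,0,-0.08,0,0,0],[0,0,-0.08,0,0,0],[0,0,-0.08,0,0,0]]'
python3 -m pendant '[[0,0,-0.08,0,0,0],[0,0,-0.08,0,0,0],[0,0,-0.08,0,0,0]]'
python3 -m pendant '[[0,0,-0.05,0,0,0],[0,0,-0.05,0,0,0],[0,0,0,0,0,0]]'
```

```text
t: 10.12
tool_pos: [0.5534, 0.1306, 0.0939]
orientation: [-2.143, -2.297, -0.0]
force: [0.4, -0.7, -1.1]
width: 0.0216
gripper_force: 50.0
t: 10.37
tool_pos: [0.5535, 0.1306, 0.0915]
orientation: [2.143, 2.297, 0.0]
force: [0.3, 0.2, -1.9]
width: 0.0219
gripper_force: 50.0
t: 10.62
tool_pos: [0.5535, 0.1306, 0.0908]
orientation: [2.143, 2.297, 0.0]
force: [-2.1, -0.1, 1.4]
width: 0.0217
gripper_force: 50.0
```

```bash
python3 -m pendant '[[0,0,-0.04,0,0,0],[0,0,0,0,0,0]]'
python3 -m pendant '[[0,0,-0.04,0,0,0],[0,0,0,0,0,0]]'; python3 -c "
from h import *
print(env.sense()['moment'])"
```

```text
t: 10.78
tool_pos: [0.5535, 0.1306, 0.0906]
orientation: [2.143, 2.297, 0.0]
force: [-1.8, -0.4, 5.0]
width: 0.0216
gripper_force: 50.0
t: 10.95
tool_pos: [0.5536, 0.1306, 0.0905]
orientation: [2.143, 2.297, 0.001]
force: [-4.1, 0.2, 8.4]
width: 0.0213
gripper_force: 50.0
[-0.2395051   0.7083336  -0.08175391]
```

```bash
python3 -m pendant '[[-0.04,0,0,0,0,0],[-0.04,0,0,0,0,0],[0,0,0,0,0,0]]'
python3 -m pendant '[[-0.04,0,0,0,0,0],[0,0,0,0,0,0]]'; python3 -c "
from h import *
print(env.sense()['moment'])"
```

```text
t: 11.2
tool_pos: [0.5533, 0.1306, 0.0906]
orientation: [2.142, 2.296, 0.003]
force: [0.2, -0.6, 5.9]
width: 0.0216
gripper_force: 50.0
t: 11.37
tool_pos: [0.5532, 0.1306, 0.0906]
orientation: [2.142, 2.296, 0.003]
force: [2.4, 0.1, 4.9]
width: 0.0215
gripper_force: 50.0
[-0.16716833 -0.6738259   0.02782585]
```

```bash
python3 -m pendant '[[-0.03,0,0,0,0,0],[0,0,0,0,0,0]]'
python3 -m pendant '[[0,0,-0.05,0,0,0],[0,0,0,0,0,0]]'; python3 -c "
from h import *
s=env.sense();print(s['moment'],s['tool_pos'])"
```

```text
t: 11.53
tool_pos: [0.5529, 0.1306, 0.0906]
orientation: [2.142, 2.295, 0.003]
force: [2.3, 1.1, 5.8]
width: 0.0214
gripper_force: 50.0
t: 11.7
tool_pos: [0.553, 0.1307, 0.0904]
orientation: [2.142, 2.295, 0.004]
force: [1.9, -0.7, 8.5]
width: 0.0217
gripper_force: 50.0
[-0.20782512 -0.5442342   0.03535751] [0.55300714 0.13066225 0.09043854]
```

```bash
python3 -m pendant '[[0,0.04,0,0,0,0],[0,0.04,0,0,0,0],[0,0,0,0,0,0]]'
python3 -c "
from h import *
s=env.sense();print(s['moment'])"
python3 -m pendant '[[0,0.04,0,0,0,0],[0,0.04,0,0,0,0],[0,0,0,0,0,0]]'; python3 -c "
from h import *
s=env.sense();print(s['moment'])"
```

```text
t: 11.95
tool_pos: [0.553, 0.131, 0.0903]
orientation: [2.142, 2.295, 0.003]
force: [2.0, -3.7, 8.8]
width: 0.0216
gripper_force: 50.0
[-0.99742734 -0.62740525  0.04530443]
t: 12.2
tool_pos: [0.5521, 0.1323, 0.0892]
orientation: [2.143, 2.297, 0.001]
force: [3.0, 0.2, -0.2]
width: 0.0219
gripper_force: 50.0
[ 0.13724368 -0.67320933  0.04317374]
```

It dropped into the bore edge: z fell 1.1 mm and Fz went to about 0. I'll continue down gently.

```bash
python3 -m pendant '[[0.03,0,-0.05,0,0,0],[0,0,-0.05,0,0,0],[0,0,0,0,0,0]]'
python3 -m pendant '[[0,0,-0.06,0,0,0],[0,0,-0.06,0,0,0],[0,0,0,0,0,0]]'; python3 -c "
from h import *
s=env.sense();print(s['moment'])"
```

```text
t: 12.45
tool_pos: [0.5521, 0.1323, 0.0879]
orientation: [-2.143, -2.297, 0.0]
force: [1.5, 0.8, -1.8]
width: 0.0222
gripper_force: 50.0
t: 12.7
tool_pos: [0.5522, 0.1323, 0.0869]
orientation: [-2.143, -2.297, -0.0]
force: [0.8, 1.5, -2.1]
width: 0.0217
gripper_force: 50.0
[ 0.2610251  -0.567798    0.00065917]
```

```bash
python3 -m pendant '[[0.02,0,-0.07,0,0,0],[0,0,-0.07,0,0,0],[0,0,-0.07,0,0,0],[0,0,-0.07,0,0,0],[0,0,-0.07,0,0,0],[0,0,-0.07,0,0,0],[0,0,0,0,0,0]]'
python3 -m pendant '[[0,0,-0.07,0,0,0],[0,0,-0.07,0,0,0],[0,0,-0.07,0,0,0],[0,0,-0.07,0,0,0],[0,0,-0.07,0,0,0],[0,0,-0.07,0,0,0],[0,0,-0.07,0,0,0],[0,0,0,0,0,0]]'
python3 -m pendant '[[0,0,-0.06,0,0,0],[0,0,-0.06,0,0,0],[0,0,-0.06,0,0,0],[0,0,-0.06,0,0,0],[0,0,0,0,0,0]]'; python3 -c "
from h import *
s=env.sense();print(s['moment'])"
```

```text
t: 13.28
tool_pos: [0.5524, 0.1322, 0.0827]
orientation: [-2.143, -2.297, 0.0]
force: [1.7, -0.1, -1.5]
width: 0.0216
gripper_force: 50.0
t: 13.95
tool_pos: [0.5524, 0.1322, 0.0777]
orientation: [-2.143, -2.297, 0.0]
force: [2.1, 0.6, -3.1]
width: 0.0218
gripper_force: 50.0
t: 14.37
tool_pos: [0.5525, 0.1322, 0.0762]
orientation: [2.143, 2.297, 0.0]
force: [-1.9, 0.0, 6.6]
width: 0.0218
gripper_force: 50.0
[-0.08415186  0.5205502   0.03775956]
```

The plunger is reached at the expected height. I'll press on.

```bash
python3 -m pendant '[[0,0,-0.07,0,0,0],[0,0,-0.07,0,0,0],[0,0,-0.07,0,0,0],[0,0,-0.07,0,0,0],[0,0,-0.07,0,0,0],[0,0,0,0,0,0]]'
python3 -m pendant '[[0,0,-0.07,0,0,0],[0,0,-0.07,0,0,0],[0,0,-0.07,0,0,0],[0,0,-0.07,0,0,0],[0,0,0,0,0,0]]'
python3 -c "
from h import *
s=env.sense();print(s['moment'])"
```

```text
t: 14.87
tool_pos: [0.5524, 0.1322, 0.0727]
orientation: [2.143, 2.297, 0.0]
force: [-2.7, 0.1, 6.9]
width: 0.0218
gripper_force: 50.0
t: 15.28
tool_pos: [0.5525, 0.1322, 0.0699]
orientation: [2.143, 2.297, 0.0]
force: [-2.6, -0.0, 6.7]
width: 0.0217
gripper_force: 50.0
[-0.12945498  0.47984922  0.0014149 ]
```

```bash
python3 -m pendant '[[0,0,-0.07,0,0,0],[0,0,-0.07,0,0,0],[0,0,-0.07,0,0,0],[0,0,-0.07,0,0,0],[0,0,0,0,0,0]]'
python3 -m pendant '[[0,0,-0.05,0,0,0],[0,0,-0.05,0,0,0],[0,0,0,0,0,0]]'
python3 -m pendant '[[0,0,-0.04,0,0,0],[0,0,-0.04,0,0,0],[0,0,0,0,0,0]]'
```

```text
t: 15.7
tool_pos: [0.5525, 0.1322, 0.0672]
orientation: [2.143, 2.297, 0.0]
force: [-2.8, 0.5, 6.6]
width: 0.0217
gripper_force: 50.0
t: 15.95
tool_pos: [0.5525, 0.1322, 0.0662]
orientation: [2.143, 2.297, 0.0]
force: [-3.6, -1.8, 7.7]
width: 0.0215
gripper_force: 50.0
t: 16.2
tool_pos: [0.5525, 0.1322, 0.0654]
orientation: [2.143, 2.297, 0.0]
force: [-3.6, -0.3, 6.7]
width: 0.0221
gripper_force: 50.0
```

```bash
python3 -m pendant '[[0,0,-0.04,0,0,0],[0,0,0,0,0,0]]'
python3 -m pendant '[[0,0,-0.04,0,0,0],[0,0,0,0,0,0]]'
python3 -m pendant '[[0,0,-0.03,0,0,0],[0,0,0,0,0,0]]'
```

```text
t: 16.37
tool_pos: [0.5525, 0.1322, 0.065]
orientation: [2.143, 2.297, 0.0]
force: [-3.1, 0.1, 7.0]
width: 0.0219
gripper_force: 50.0
t: 16.53
tool_pos: [0.5525, 0.1322, 0.0649]
orientation: [2.143, 2.297, 0.0]
force: [-4.8, -1.1, 10.6]
width: 0.0218
gripper_force: 50.0
t: 16.7
tool_pos: [0.5525, 0.1322, 0.0649]
orientation: [2.143, 2.297, 0.001]
force: [-6.3, -0.1, 13.7]
width: 0.0221
gripper_force: 50.0
```

The collar is seated: z stopped at 0.0649 and force is rising. I'll give one more light press, ease off, open, go up and look.

```bash
python3 -m pendant '[[0,0,-0.04,0,0,0],[0,0,-0.03,0,0,0],[0,0,0,0,0,0]]'
python3 -m pendant '[[0.03,0,0.06,0,0,0],[0.02,0,0.05,0,0,0],[0,0,0,0,0,0]]'
python3 -m pendant '[[0,0,0,0,0,0],[0,0,0,0,0,0],[0,0,0,0,0,0],[0,0,0,0,0,0],[0,0,0,0,0,0],[0,0,0,0,0,0],[0,0,0,0,0,0],[0,0,0,0,0,0]]' 0
python3 -m pendant '[[0,0,1,0,0,0],[0,0,2,0,0,0],[0,0,2.5,0,0,0],[0,0,3,0,0,0],[0,0,3,0,0,0],[0,0,3,0,0,0],[0,0,3,0,0,0],[0,0,0,0,0,0]]'
python3 - <<'E'
from h import *
p=cams.camera_params('wrist'); im=save('wrist','w3'); save('scene','s3')
ps=cams.camera_params('scene')
o=np.zeros((480,800,3),np.uint8); o[:,:480]=im[:,80:560,::-1]
sc=cv2.imread('pics/s3.png'); u=proj(ps,[[.5525,.132,.06]])[0].astype(int); print(u)
o[:320,480:]=cv2.resize(sc[u[1]-50:u[1]+50,u[0]-50:u[0]+50],(320,320),interpolation=cv2.INTER_CUBIC); cv2.imwrite('pics/end.png',o)
b=cv2.cvtColor(im,cv2.COLOR_RGB2HSV); m=(((b[...,0]<8)|(b[...,0]>172))&(b[...,1]>150)&(b[...,2]>60)).astype(np.uint8); q=proj(p,[[.5525,.132,.106]])[0]; print('exp cap',q)
for c in cv2.findContours(m,0,2)[0]:
    r=cv2.boundingRect(c)
    if abs(r[0]+r[2]/2-q[0])<40 and abs(r[1]+r[3]/2-q[1])<40 and r[2]>10:
        C=np.array([[r[0],r[1]],[r[0]+r[2]-1,r[1]],[r[0]+r[2]-1,r[1]+r[3]-1],[r[0],r[1]+r[3]-1]])
        w=ray(p,C,.106); print(r,w.mean(0),np.linalg.norm(w[1]-w[0]),np.linalg.norm(w[2]-w[1]))
E
```

```text
t: 16.95
tool_pos: [0.5525, 0.1322, 0.0648]
orientation: [2.143, 2.297, 0.001]
force: [-9.6, -1.4, 22.4]
width: 0.0214
gripper_force: 50.0
t: 17.2
tool_pos: [0.5528, 0.1322, 0.0649]
orientation: [-2.143, -2.297, 0.0]
force: [-5.5, -0.0, 10.7]
width: 0.0215
gripper_force: 50.0
t: 17.87
tool_pos: [0.5529, 0.1322, 0.0639]
orientation: [-2.143, -2.297, 0.0]
force: [0.6, 0.1, 0.5]
width: 0.0468
gripper_force: 0.0
t: 18.53
tool_pos: [0.5544, 0.1325, 0.246]
orientation: [2.139, 2.293, 0.012]
force: [-0.3, -0.1, 0.7]
width: 0.0469
gripper_force: 0.0
[410 211]
exp cap [314.60811257 226.27192686]
(302, 216, 25, 25) [0.55209817 0.1303907  0.106     ] 0.020058493267819322 0.020786889598224532
```

View pics/end.png

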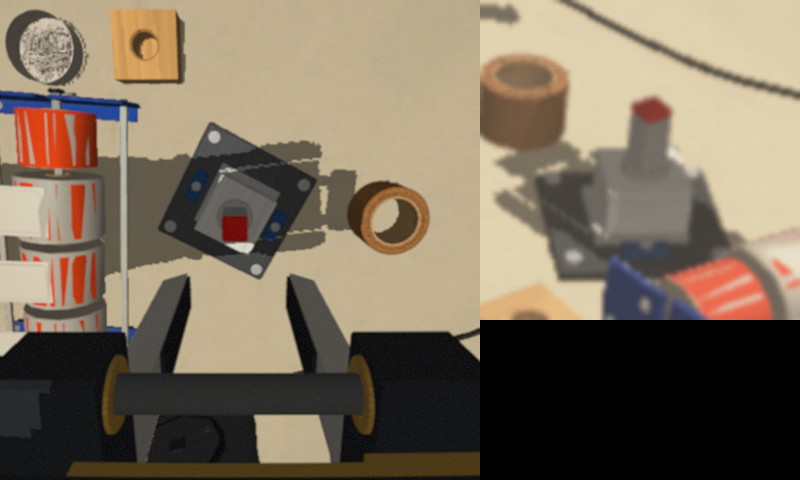

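The spindle stands upright with its collar on the socket block. The cap is at end-picture (234,229), matching the projected spot to within about 2 mm. The fingers are clear and the kraft roll (389,218) and tin (47,48) look undisturbed, so I'll hand in.

```bash
python3 -m pendant '[[0,0,2,0,0,0],[0,0,0,0,0,0],[0,0,0,0,0,0],[0,0,0,0,0,0]]'; python3 -c "
from h import *
print(env.finish_job())"
```

```text
t: 18.97
tool_pos: [0.5526, 0.1321, 0.2576]
orientation: [-2.143, -2.296, 0.002]
force: [-0.7, 0.7, -1.2]
width: 0.0466
gripper_force: 0.0
the job is handed in; nothing more can be done
None
```

The red-capped spindle is pressed into the stand's bore with its collar seated on the block and the gripper released; the highest force I read was about 24 N, and the job was handed in at about 19 s (no verdict was returned).

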